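# Pin the lamp boom into its fork

## Task

Fasten the boom of the counterweighted lamp to its bracket: draw the brass-headed pin out of the wooden stand and push it from above down through the aligned holes of the fork and lug until its head sits fully home on the top of the fork, then let go. Leave the steel and the white pin in the stand.

Things in the scene. Friction and masses are not known exactly. Their poses are not given: they have to be found in the camera images.
- brass_pin: All brass (mm). Head: upright knob 32 wide, 36 tall; shank 14 dia, 60 long, last 16 tapering to a 6 tip; about 0.11 kg. Origin: on the axis, at the head's underside; z up to the head. It hangs by its head, origin 70 above the desk, in one of 3 through holes (17 dia, 75 apart, one row) of a fixed dark wooden stand, 60x215, 70 high; hole, place and heading vary. Lift 60 to leave it, 110 to pass over the other heads.
- fork_mouth (a point): (mm) Centre of the hole in the top face (72x50, 75 above the desk) of the lamp's silver fork: the brass pin's origin goes here. Fixed; nothing on it is higher but the boom's weight (87), 205-290 off along x. z up. Vertical holes in line: upper tine 22 dia, lug and lower tine 18; 45 deep in all, open below. From some 18 above home a spring in the lug grips the pin: push 3-10 N till the head seats.
- steel_pin: Bystander: pin with a steel-grey knob, 32 mm wide and 36 mm tall, and a short 35 mm shank, hanging in another hole of the same stand. Origin on its axis at the underside of the head, 70 mm above the desk. To be left there.
- white_pin: Bystander: pin with a white plastic knob, 32 mm wide and 36 mm tall, and a thin 50 mm steel shank, hanging in another hole of the same stand. Origin on its axis at the underside of the head, 70 mm above the desk. To be left there.
There are look-alikes about, which are no part of the job. What is meant by the brass_pin is not pink, and is the larger of those in its own colour.

How it is judged:
On the way, in this order (a step that is already met when the one before it is completed fails the run):
1. the brass pin is drawn up out of the stand (height (world z) of brass_pin above 0.128 m), for 0.1 s.
2. the brass pin points down into the fork's top hole (z of brass_pin in the frame of fork_mouth below 0.05 m and horizontal distance between brass_pin and fork_mouth below 0.012 m and angle between brass_pin's own z axis and vertical below 0.26 rad), for 0.1 s.
At the end, for the whole second after the job is handed in: The brass pin stands upright (within 10 degrees) through the fork and lug, its axis within 10 mm of the hole's centre and the underside of its head within 5 mm of the fork's top face, at rest and released; the steel and white pins are still in the stand, within 25 mm of where they were (horizontal distance between brass_pin and fork_mouth below 0.01 m and z of brass_pin in the frame of fork_mouth between -0.005 and 0.005 m and angle between brass_pin's own z axis and vertical below 0.18 rad and linear speed of brass_pin below 0.03 m/s and distance of each of steel_pin, white_pin from where it was at the start of the episode below 0.025 m); the robot touches nothing.
It fails at once if the steel or the white pin is pulled out of its place in the stand (distance of any of steel_pin, white_pin from where it was at the start of the episode above 0.025 m).
It also fails if it takes over 42 s, if anything falls off the work surface, if the arm or the gripper's body presses on something with over 40 N, if the wrist force passes 120 N, or if a joint passes its speed limit or range.

## Robot

A 6-joint arm with a two-finger parallel gripper is mounted at the origin on the work surface. World frame = base frame: x ahead of the robot, y to its left, z up, the work surface at z = 0. Lengths are in m, angles in rad, forces in N, time in s.
With the tool pointing down it reaches from about 0.4 to 0.925 m from the base axis. Payload 3.4 kg.
Tool frame: the origin (TCP) lies midway between the tips of the shut fingers; the grasp point (between the pads) lies 19 mm behind it (env.pinch_z is the z of the grasp point in the tool frame, in m); z points along the fingers, y is the line along which they close (so a half turn about z gives the same grasp; the last joint's range is limited). The gripper opens to 85 mm and grips with 20 to 120 N. Pads are 22 mm wide; open, the fingers measure 114 mm over their backs; the gripper's body (76 mm by 85 mm) begins 54 mm behind the grasp point. The pads swing forward as they close: fully open they stand 13 mm farther back than shut.
Start: joints at [-1.266, 0.307, 1.506, -0, 1.328, -0.073], TCP at [0.213, -0.534, 0.231] pointing down, gripper open.
Joint ranges: [-3.12, 3.12], [-1.05, 2.28], [0.14, 2.33], [-1.42, 4.57], [0.1, 2.73], [-2.68, 2.68]. Speed limits (rad/s): [2.57, 2.57, 3.14, 3.14, 3.14, 3.14].

## Interface

Orientations are given as a unit quaternion [w, x, y, z].
In Python, from station import env gives the robot as it stands. The module is installed in compiled form; this text tells all that it offers.
- The arm moves only by the shell command python3 -m inch 'ROWS' [FORCE]. ROWS is JSON, a list of rows, each a list of 3 entries, a list of its own where there are three numbers: the turn, a rotation vector about the tool's x, y, z in degrees, then the shift along the tool's x, y, z in cm, then the finger opening in cm, from 0 to 8.54. In form: [[[ax, ay, az], [tx, ty, tz], fingers], ...]. A call has 1 to 8 rows; each row shifts and turns the commanded pose from where the row before left it, along the tool's axes as they then stand; what a row does not reach is not made up. A row lasts 1/10 s, in which the tool goes at most 50 mm and 8.59 degrees, less where a joint would pass 70% of its speed; a pose out of reach is approached as far as the arm can. A call is refused whole if a number of a shift passes 5 or a number of a turn 8.59, either way. A call with a gripper value outside its range is refused whole. The fingers move at their own pace and stop on an object; FORCE is the grip in N (left out, the last holds). Time passes only in rows, so rows that do not move let the fingers close. It gives the time, the measured TCP pose, the force, the opening and the grip force at its end, in the units of the state.
- env.observe(): the state, without advancing time (a new reading comes with each control period).
- env.grab_frame(name): name is "scene" or "top" or "wrist"; returns the picture (480x640x3 uint8, red, green, blue); there is no depth.
- env.camera_info(name): a dict with "K" (3x3 intrinsics, pixels), "extrinsics" (4x4, takes a point from camera to world coordinates); the wrist camera has in their place "mount" (4x4, takes a point from camera to tool coordinates, whose origin is the TCP and whose axes are the flange's). Camera axes: x right, y down, z forward; pixel columns grow to the right and rows downward; lengths in m; the calibration is good to about 2 mm. A picture is of the moment at which its call begins: read the wrist's pose just before it. camera_info takes no time and is no camera call.
- env.hand_in(): hands the job in; it is judged then, once.
The state is a dict: "clock": time; "q": joint angles; "joint_vel": joint speeds; "tau": joint torques, N m; "tool_pos": TCP position; "tcp_rot": TCP orientation; "contact_force": force on the tool from outside, world axes, zero at the start; "wrist_torque": the same for the moment, N m; "grip_width": finger opening in m; "grip_force": force on a finger pad.
Only numpy, scipy, OpenCV 4.12 (cv2) and the standard library are available. Lean on these libraries where they do the work, as an engineer would, in place of code of your own. Each camera call takes 0.05 s, during which the arm holds its last target. There are 200 camera calls.

## Working session

There is one attempt and no reset: what is moved stays moved. The work goes in short steps, Python scripts to look and compute and a shell command to move; the robot and the scene stay as the last step left them, time stands still between calls to the robot, and variables do not carry over. Pictures are saved under pics/ and viewed, at most 10 in all, crops included, and the job is handed in when it is done.

```bash
mkdir -p pics; python3 - <<'E'
from station import env
import cv2,numpy as np
ims=[]
for n in("scene","top"):
    i=env.grab_frame(n)[:,:,::-1]; cv2.imwrite(f"pics/{n}0.png",i)
    c=env.camera_info(n); print(n,np.round(c["K"],1).tolist(),np.round(c["extrinsics"],4).tolist())
print(env.camera_info("wrist"), env.pinch_z)
s=env.observe();print(s["clock"],s["tool_pos"],s["tcp_rot"],s["grip_width"])
E
```

```text
scene [[592.1, 0.0, 316.7], [0.0, 592.1, 232.1], [0.0, 0.0, 1.0]] [[-0.9076, 0.2627, -0.3275, 0.791], [0.4196, 0.5934, -0.6869, 0.6087], [0.0139, -0.7608, -0.6488, 0.6543], [0.0, 0.0, 0.0, 1.0]]
top [[506.1, 0.0, 311.5], [0.0, 506.1, 241.2], [0.0, 0.0, 1.0]] [[0.001, -0.9794, 0.2018, 0.323], [-1.0, -0.0018, -0.004, 0.0185], [0.0043, -0.2018, -0.9794, 1.0251], [0.0, 0.0, 0.0, 1.0]]
{'K': array([[427.64630978,   0.        , 316.6340763 ],
       [  0.        , 427.64630978, 241.131445  ],
       [  0.        ,   0.        ,   1.        ]]), 'mount': array([[-8.27391296e-04, -9.56549945e-01, -2.91567347e-01,
         7.54160547e-02],
       [ 9.99999581e-01, -6.77063477e-04, -6.16481645e-04,
         1.89605803e-05],
       [ 3.92285882e-04, -2.91567735e-01,  9.56550104e-01,
        -1.43830931e-01],
       [ 0.00000000e+00,  0.00000000e+00,  0.00000000e+00,
         1.00000000e+00]])} -0.0187
0.1 [ 0.21240907 -0.53365431  0.2304776 ] [-9.25780927e-04  9.82117037e-01  1.88269102e-01 -1.20972499e-04] 0.08554734246972616
```

View pics/top0.png

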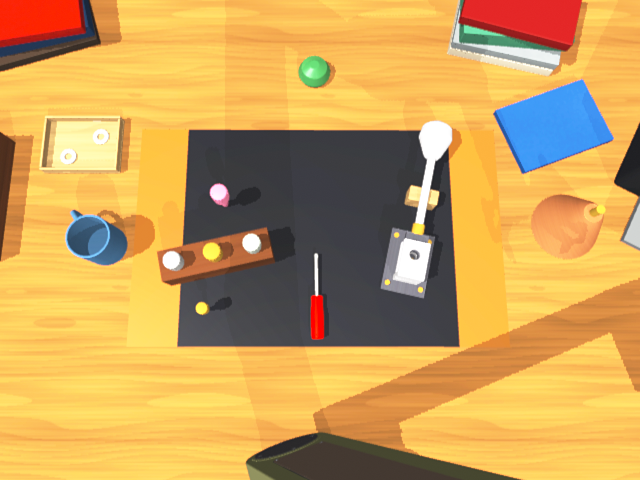

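View pics/scene0.png

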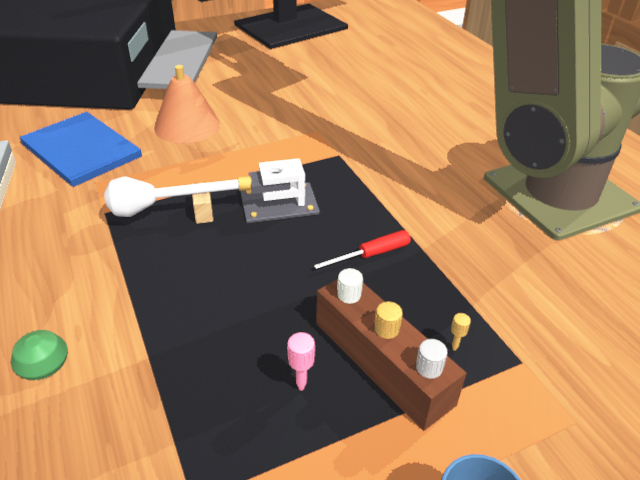

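Brass candidates: the pin in the stand's middle hole at top (212,252) / scene (388,320); the small loose brass pin at top (202,308) / scene (460,328); and the pink one at top (220,194). By the description I choose the stand's middle one. It is larger and not pink. The fork hole is at top (414,255) / scene (278,170).

```bash
cat > h.py <<'E'
from station import env
import cv2,numpy as np
from scipy.spatial.transform import Rotation as R
def pose():
    s=env.observe(); q=s["tcp_rot"]; T=np.eye(4); T[:3,:3]=R.from_quat([q[1],q[2],q[3],q[0]]).as_matrix(); T[:3,3]=s["tool_pos"]; return T
def ray(n,px,T=None):
    c=env.camera_info(n); E=c["extrinsics"] if n!="wrist" else T@c["mount"]
    d=E[:3,:3]@np.linalg.inv(c["K"])@[px[0],px[1],1]; return E[:3,3],d
def onz(n,px,z,T=None):
    o,d=ray(n,px,T); return o+d*(z-o[2])/d[2]
def blobs(im,lo,hi,amin=40):
    m=cv2.inRange(cv2.cvtColor(im,cv2.COLOR_BGR2HSV),lo,hi); n,l,st,c=cv2.connectedComponentsWithStats(m)
    return [(c[i].round(1).tolist(),st[i].tolist()) for i in range(1,n) if st[i,4]>=amin]
E
python3 - <<'E'
from h import *
t=cv2.imread("pics/top0.png"); s=cv2.imread("pics/scene0.png")
b=[x for x in blobs(t,(20,120,100),(32,255,255)) if 180<x[0][0]<240 and 230<x[0][1]<320]; print(b)
b2=[x for x in blobs(s,(18,100,80),(32,255,255)) if 360<x[0][0]<480 and 290<x[0][1]<350]; print(b2)
for p in [(212,252),(173,261),(252,243)]: print(onz("top",p,.09).round(4))
for p in [(388,320),(350,286),(432,358)]: print(onz("scene",p,.088).round(4))
print("fork",onz("top",(414,255),.075).round(4),onz("scene",(278,170),.075).round(4))
for n,im,(x,y) in(("t",t,(212,252)),("s",s,(388,320)),("tf",t,(414,260)),("sf",s,(278,175))):
    globals()[n+"c"]=cv2.resize(im[y-45:y+45,x-60:x+60],(400,300),interpolation=cv2.INTER_CUBIC)
cv2.imwrite("pics/crop1.png",np.vstack([np.hstack([tc,sc]),np.hstack([tfc,sfc])]))
E
```

```text
[([211.9, 251.5], [203, 243, 20, 18, 272]), ([201.3, 307.9], [196, 302, 13, 12, 111])]
[([387.9, 319.1], [375, 301, 28, 37, 827]), ([459.4, 328.1], [451, 313, 20, 38, 479])]
[0.4946 0.2013 0.09  ]
[0.4774 0.2735 0.09  ]
[0.512  0.1267 0.09  ]
[0.4946 0.2002 0.088 ]
[0.511  0.1277 0.088 ]
[0.4767 0.273  0.088 ]
fork [ 0.4923 -0.181   0.075 ] [ 0.4904 -0.1806  0.075 ]
```

View pics/crop1.png

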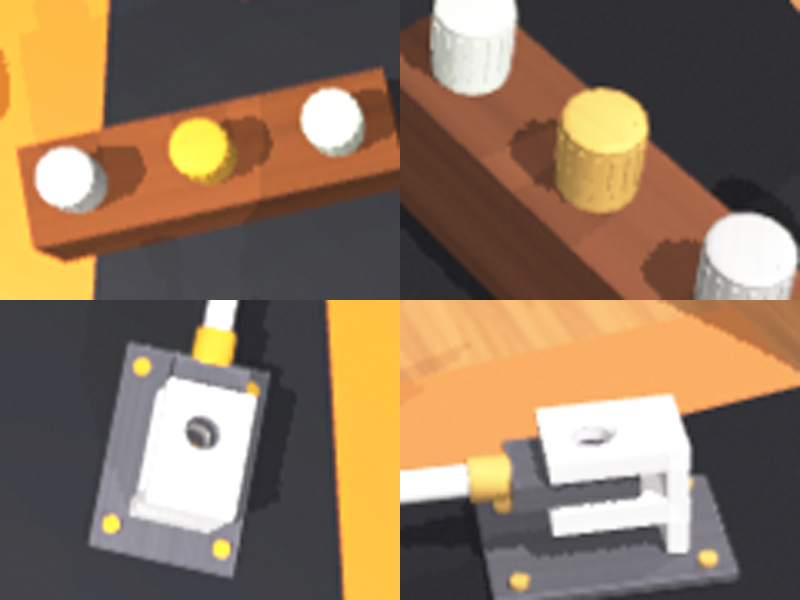

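The crops confirm the choice: the full-size brass knob is in the stand's middle hole at (0.495, 0.201). The fork hole is at about (0.491, -0.181). I'll start moving.

```bash
python3 -m inch '[[[0,0,0],[3.6,-2.7,0],8.5],[[0,0,0],[3.6,-2.7,0],8.5],[[0,0,0],[3.6,-2.7,0],8.5],[[0,0,0],[3.6,-2.7,0],8.5],[[0,0,0],[3.6,-2.7,0],8.5],[[0,0,0],[3.6,-2.7,0],8.5],[[0,0,0],[3.6,-2.7,0],8.5],[[0,0,0],[3.6,-2.7,0],8.5]]' 60
python3 -m inch '[[[0,0,0],[3.6,-2.7,0],8.5],[[0,0,-8.5],[3.6,-2.7,0],8.5],[[0,0,-8.5],[0,0,0],8.5],[[0,0,-8.5],[0,0,0],8.5],[[0,0,-8.5],[0,0,0],8.5],[[0,0,-8.5],[0,0,0],8.5],[[0,0,-8.5],[0,0,0],8.5],[[0,0,-8.5],[0,0,0],8.5]]'
python3 -m inch '[[[0,0,-8.5],[0,0,0],8.5],[[0,0,-8.5],[0,0,0],8.5],[[0,0,-5.1],[0,0,0],8.5],[[0,0,0],[0,0,0],8.5]]'
cat >> h.py <<'E'
def go(x,y,yaw=None):  # tool-axes shift (cm) and tool z turn (deg) to bring TCP over x,y with tool-y at heading yaw
    T=pose(); d=T[:3,:3].T@(np.array([x,y,T[2,3]])-T[:3,3])*100
    print("tcp",T[:3,3].round(4),"shift",d.round(2),"yhead",np.degrees(np.arctan2(T[1,1],T[0,1])).round(2),"tilt",np.degrees(np.arccos(-T[2,2])).round(2))
E
python3 -c "
from h import *
go(.4946,.2008)"
```

```text
clock: 0.9
tool_pos: [0.4007, -0.2252, 0.2311]
tcp_rot: [-0.0, 0.982, 0.188, -0.0]
contact_force: [0.9, -0.8, 0.6]
grip_width: 0.0852
grip_force: 0.0
clock: 1.7
tool_pos: [0.4469, -0.15, 0.2309]
tcp_rot: [-0.0, 0.757, 0.653, -0.0]
contact_force: [0.3, -0.1, -0.2]
grip_width: 0.0856
grip_force: 0.0
clock: 2.1
tool_pos: [0.4469, -0.1501, 0.2309]
tcp_rot: [-0.0, 0.62, 0.784, -0.0]
contact_force: [0.3, -0.4, 0.0]
grip_width: 0.085
grip_force: 0.0
tcp [ 0.4469 -0.1501  0.2309] shift [3.305e+01 1.272e+01 1.000e-02] yhead 13.31 tilt 0.05
```

```bash
python3 -m inch '[[[0,0,0],[4.13,1.59,0],8.5],[[0,0,0],[4.13,1.59,0],8.5],[[0,0,0],[4.13,1.59,0],8.5],[[0,0,0],[4.13,1.59,0],8.5],[[0,0,0],[4.13,1.59,0],8.5],[[0,0,0],[4.13,1.59,0],8.5],[[0,0,0],[4.13,1.59,0],8.5],[[0,0,0],[4.13,1.59,0],8.5]]'
python3 -m inch '[[[0,0,0],[0,0,0],8.5],[[0,0,0],[0,0,0],8.5]]'
python3 - <<'E'
from h import *
T=pose(); im=env.grab_frame("wrist")[:,:,::-1].copy(); cv2.imwrite("pics/w1.png",im)
for b in blobs(im,(18,110,90),(34,255,255),200): print(b,onz("wrist",b[0],.098,T).round(4))
go(.4946,.2008)
E
```

```text
clock: 2.9
tool_pos: [0.4948, 0.2024, 0.2311]
tcp_rot: [-0.0, 0.621, 0.784, -0.0]
contact_force: [0.3, -0.9, 0.5]
grip_width: 0.0848
grip_force: 0.0
clock: 3.1
tool_pos: [0.4946, 0.2013, 0.2307]
tcp_rot: [-0.0, 0.62, 0.785, -0.001]
contact_force: [-0.8, -0.7, -0.2]
grip_width: 0.0846
grip_force: 0.0
([6.6, 89.8], [0, 0, 17, 197, 2173]) [0.2912 0.2423 0.098 ]
([32.7, 258.2], [0, 0, 61, 407, 7876]) [0.3112 0.1352 0.098 ]
([363.9, 68.6], [87, 0, 553, 295, 43302]) [0.5003 0.3042 0.098 ]
([91.1, 185.6], [79, 60, 28, 265, 1966]) [0.3461 0.1949 0.098 ]
([187.6, 154.0], [169, 138, 40, 34, 1022]) [0.4043 0.2295 0.098 ]
([72.1, 237.8], [67, 181, 12, 97, 379]) [0.3365 0.1562 0.098 ]
([315.2, 226.8], [291, 199, 50, 56, 2197]) [0.4944 0.2015 0.098 ]
([615.9, 331.5], [571, 223, 69, 185, 5792]) [0.7239 0.1753 0.098 ]
([78.9, 360.3], [62, 286, 37, 117, 1668]) [0.3478 0.0618 0.098 ]
([578.2, 369.5], [559, 327, 41, 75, 463]) [0.7101 0.1396 0.098 ]
tcp [0.4945 0.2003 0.2308] shift [ 0.05  0.03 -0.  ] yhead 13.29 tilt 0.1
```

View pics/w1.png

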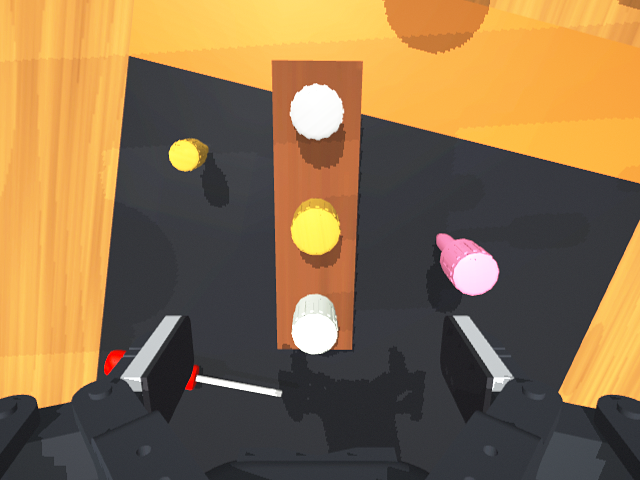

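The close view shows brass at (315,227) centred between the pads, the row aligned with the tool, and the pink and small brass pins clear of the fingers. I'll descend and grip.

```bash
python3 -m inch '[[[0,0,0],[0,0,4],8.5],[[0,0,0],[0.05,0,4],8.5],[[0,0,0],[0,0,4],8.5],[[0,0,0],[0,0,2.5],8.5],[[0,0,0],[0,0,1],8.5],[[0,0,0],[0,0,0],8.5]]' 60
python3 -m inch '[[[0,0,0],[0,0,0],0],[[0,0,0],[0,0,0],0],[[0,0,0],[0,0,0],0],[[0,0,0],[0,0,0],0],[[0,0,0],[0,0,0],0],[[0,0,0],[0,0,0],0],[[0,0,0],[0,0,0],0],[[0,0,0],[0,0,0],0]]'
```

```text
clock: 3.75
tool_pos: [0.4939, 0.1994, 0.0752]
tcp_rot: [-0.001, 0.621, 0.784, -0.001]
contact_force: [-0.2, 0.4, -0.2]
grip_width: 0.0852
grip_force: 0.0
clock: 4.55
tool_pos: [0.4953, 0.2012, 0.0777]
tcp_rot: [0.001, 0.62, 0.784, 0.001]
contact_force: [-1.3, -0.6, 5.8]
grip_width: 0.0309
grip_force: 58.9
```

```bash
python3 -m inch '[[[0,0,0],[0,0,0],5],[[0,0,0],[0,0,0],5],[[0,0,0],[0,0,-0.5],5],[[0,0,0],[0,0,0],5],[[0,0,0],[0,0,0],0],[[0,0,0],[0,0,0],0],[[0,0,0],[0,0,0],0],[[0,0,0],[0,0,0],0]]' 70
python3 -m inch '[[[0,0,0],[0,0,0],0],[[0,0,0],[0,0,0],0]]'
```

```text
clock: 5.35
tool_pos: [0.4951, 0.2011, 0.0818]
tcp_rot: [0.0, 0.62, 0.784, 0.0]
contact_force: [-1.2, -0.3, 5.5]
grip_width: 0.03
grip_force: 68.9
clock: 5.55
tool_pos: [0.4951, 0.2011, 0.0818]
tcp_rot: [0.0, 0.62, 0.784, 0.0]
contact_force: [-0.4, -0.4, 5.9]
grip_width: 0.0302
grip_force: 68.9
```

The 5.8 N comes from the pads swinging forward and pressing the seated head down, so the grip is good. TCP is 11.8 mm above the pin origin. I'll lift and look.

```bash
python3 -m inch '[[[0,0,0],[0,0,-2],0],[[0,0,0],[0,0,-3],0],[[0,0,0],[0,0,-4],0],[[0,0,0],[0,0,-4],0],[[0,0,0],[0,0,0],0],[[0,0,0],[0,0,0],0]]'
python3 - <<'E'
from h import *
go(.4915,-.181)
a=env.grab_frame("scene")[:,:,::-1]
cv2.imwrite("pics/lift.png",a[60:420,200:560])
E
```

```text
clock: 6.15
tool_pos: [0.4952, 0.2011, 0.2119]
tcp_rot: [0.001, 0.62, 0.784, 0.001]
contact_force: [-0.5, 0.1, -1.1]
grip_width: 0.0302
grip_force: 69.5
tcp [0.4952 0.2011 0.2119] shift [-3.71e+01 -9.15e+00 -2.00e-02] yhead 13.3 tilt 0.11
```

View pics/lift.png

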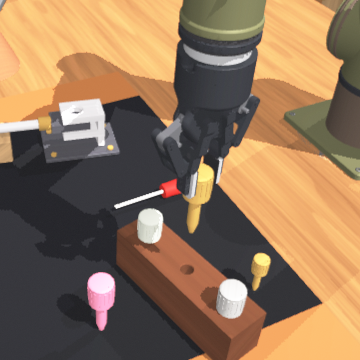

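The brass pin is out, upright in the pads (crop 200,190), and both bystanders are still in the stand. I'll move just past the fork so the wrist camera sees the hole unobstructed.

```bash
python3 -m inch '[[[0,0,0],[-4,-1,0],0],[[0,0,0],[-4.8,-1.15,0],0],[[0,0,0],[-4.8,-1.15,0],0],[[0,0,0],[-4.8,-1.15,0],0],[[0,0,0],[-4.8,-1.15,0],0],[[0,0,0],[-4.8,-1.15,0],0],[[0,0,0],[-4.8,-1.15,0],0],[[0,0,0],[-4.8,-1.15,0],0]]'
python3 -m inch '[[[0,0,0],[-4,-0.1,0],0],[[0,0,0],[-2,0,0],0],[[0,0,0],[0,0,0],0],[[0,0,0],[0,0,0],0]]'
python3 - <<'E'
from h import *
T=pose(); im=env.grab_frame("wrist")[:,:,::-1].copy(); cv2.imwrite("pics/w2.png",im)
go(.4915,-.181)
c=env.camera_info("wrist");E=np.linalg.inv(T@c["mount"]);p=E[:3]@[.4915,-.181,.075,1];print("expect hole",(c["K"]@p/p[2]).round(1))
E
```

```text
clock: 7.0
tool_pos: [0.4915, -0.187, 0.2089]
tcp_rot: [-0.002, 0.621, 0.784, -0.0]
contact_force: [0.6, -0.2, -0.4]
grip_width: 0.0301
grip_force: 69.5
clock: 7.4
tool_pos: [0.5051, -0.2432, 0.2095]
tcp_rot: [-0.002, 0.621, 0.784, 0.0]
contact_force: [0.0, 0.2, -1.3]
grip_width: 0.03
grip_force: 69.5
tcp [ 0.5051 -0.2425  0.2099] shift [6.3  0.09 0.02] yhead 13.33 tilt 0.23
expect hole [317.2 129.7   1. ]
```

View pics/w2.png

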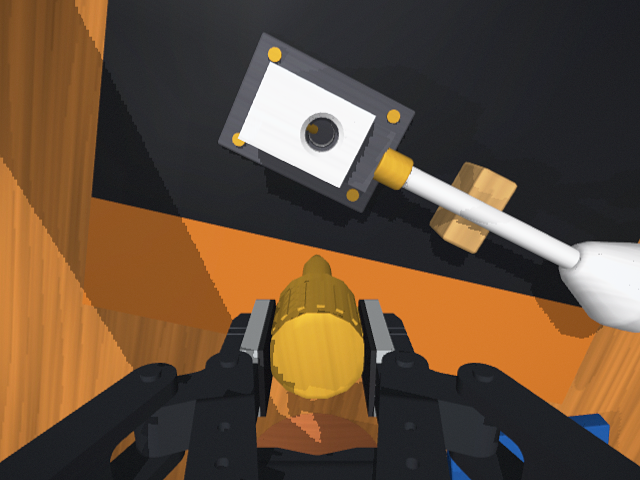

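The fork hole is at about (322,131), and the pin head is centred in the pads at (317,356). I'll measure both from this frame.

```bash
python3 - <<'E'
from h import *
T=pose(); im=cv2.imread("pics/w2.png")
g=cv2.cvtColor(im,cv2.COLOR_BGR2GRAY); m=cv2.inRange(g,0,215)[100:165,285:360]
n,l,st,c=cv2.connectedComponentsWithStats(m)
for i in range(1,n):
    if st[i,4]>300: print(st[i],c[i]+[285,100])
cs,_=cv2.findContours(m,cv2.RETR_LIST,cv2.CHAIN_APPROX_NONE)
for k in cs:
    if 600<cv2.contourArea(k)<2500:
        (e,ax,a)=cv2.fitEllipse(k); e=np.array(e)+[285,100]; h=onz("wrist",e,.075,T); print("hole",e,ax,h.round(4)); go(h[0],h[1])
hm=[b for b in blobs(im,(18,110,120),(34,255,255),1500)]; print(hm)
p=onz("wrist",(317.5,356),.2099-.0118+.036,T); print("headtop",p.round(4),(T[:3,:3].T@(p-T[:3,3])*100).round(2))
p=onz("wrist",(317,258),.2099-.0118-.06,T); print("tip",p.round(4),(T[:3,:3].T@(p-T[:3,3])*100).round(2))
E
```

```text
[  15   12   42   41 1233] [320.17923763 131.66261152]
hole [320.17531204 131.70881081] (38.19059753417969, 39.702117919921875) [ 0.4936 -0.1812  0.075 ]
tcp [ 0.5051 -0.2425  0.2099] shift [6.24 0.3  0.02] yhead 13.33 tilt 0.23
[([316.0, 335.8], [270, 255, 94, 144, 9733])]
headtop [ 0.5063 -0.2424  0.2341] [-0.01  0.11 -2.42]
tip [ 0.5061 -0.2426  0.1381] [-0.05  0.11  7.18]
```

```bash
python3 -m inch '[[[0,0,0],[3.2,0.1,0],0],[[0,0,0],[3.05,0.12,0],0],[[0,0,0],[0,0,2.5],0],[[0,0,0],[0,0,2.5],0],[[0,0,0],[0,0,0.8],0],[[0,0,0],[0,0,0],0],[[0,0,0],[0,0,0],0]]'
python3 - <<'E'
from h import *
go(.4936,-.1812)
a=env.grab_frame("scene")[:,:,::-1];t=env.grab_frame("top")[:,:,::-1]
r=lambda i,x,y:cv2.resize(i[y-45:y+45,x-40:x+40],(400,450),interpolation=cv2.INTER_CUBIC)
cv2.imwrite("pics/pre.png",np.hstack([r(a,278,160),r(t,414,250)]))
E
```

```text
clock: 8.15
tool_pos: [0.4944, -0.1826, 0.1539]
tcp_rot: [0.0, 0.62, 0.785, 0.0]
contact_force: [0.3, -0.2, -1.0]
grip_width: 0.0299
grip_force: 69.5
tcp [ 0.4944 -0.1826  0.1539] shift [ 0.15 -0.04 -0.  ] yhead 13.35 tilt 0.04
```

View pics/pre.png

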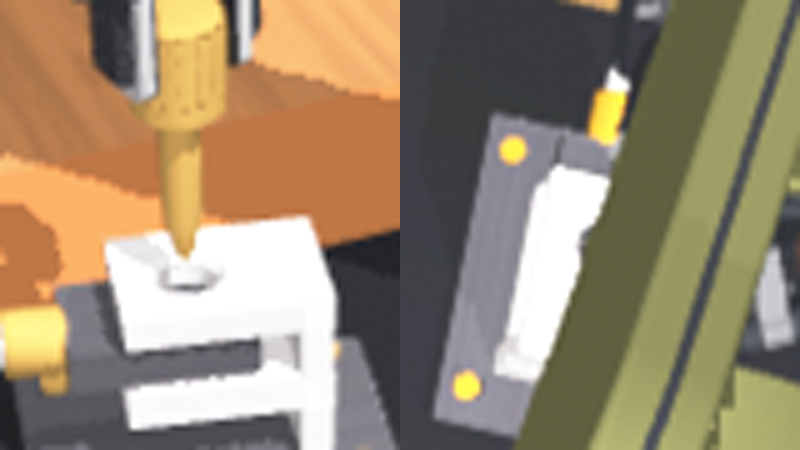

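The tip is just over the hole (left crop 187,258; hole 188,277). I'll insert with a small correction.

```bash
python3 -m inch '[[[0,0,0],[0.1,0,0.4],0],[[0,0,0],[0,0,0.6],0],[[0,0,0],[0,0,0.6],0],[[0,0,0],[0,0,0.6],0],[[0,0,0],[0,0,0],0]]'
python3 -m inch '[[[0,0,0],[0,0,0.6],0],[[0,0,0],[0,0,0.6],0],[[0,0,0],[0,0,0.6],0],[[0,0,0],[0,0,0],0]]'
python3 -c "
from h import *
go(.4936,-.1812)"
```

```text
clock: 8.75
tool_pos: [0.4928, -0.1817, 0.13]
tcp_rot: [-0.001, 0.621, 0.784, -0.0]
contact_force: [-0.1, -0.4, -1.4]
grip_width: 0.0299
grip_force: 69.5
clock: 9.15
tool_pos: [0.4947, -0.1824, 0.1128]
tcp_rot: [0.001, 0.62, 0.784, 0.0]
contact_force: [3.2, -0.7, -1.7]
grip_width: 0.03
grip_force: 69.6
tcp [ 0.4947 -0.1824  0.1128] shift [ 0.14 -0.08 -0.  ] yhead 13.3 tilt 0.1
```

```bash
python3 -m inch '[[[0,0,0],[0,0.08,0],0],[[0,0,0],[0,0,0.4],0],[[0,0,0],[0,0,0.4],0],[[0,0,0],[0,0,0],0]]'

```

```text
clock: 9.55
tool_pos: [0.4955, -0.1822, 0.1054]
tcp_rot: [0.001, 0.62, 0.784, 0.0]
contact_force: [3.9, -1.1, -2.6]
grip_width: 0.0298
grip_force: 69.8
```

Wrong sign on that side shift (tool +y is world +x). I'll reverse it.

```bash
python3 -m inch '[[[0,0,0],[0,-0.2,0],0],[[0,0,0],[0,0,0.3],0],[[0,0,0],[0,0,0.4],0],[[0,0,0],[0,0,0],0]]'

```

```text
clock: 9.95
tool_pos: [0.4943, -0.183, 0.0983]
tcp_rot: [0.002, 0.62, 0.784, 0.001]
contact_force: [6.2, -2.5, -5.7]
grip_width: 0.0297
grip_force: 69.9
```

```bash
python3 -m inch '[[[0,0,0],[-0.1,0.2,0],0],[[0,0,0],[0,0,0],0],[[0,0,0],[0,0,0],0]]'
python3 -m inch '[[[0,0,0],[-0.1,0.15,0],0],[[0,0,0],[0,0,0],0],[[0,0,0],[0,0,0],0]]'

```

```text
clock: 10.25
tool_pos: [0.495, -0.1833, 0.0982]
tcp_rot: [0.0, 0.62, 0.784, -0.0]
contact_force: [3.1, -2.7, -3.1]
grip_width: 0.0301
grip_force: 70.2
clock: 10.55
tool_pos: [0.4955, -0.1833, 0.0981]
tcp_rot: [-0.001, 0.62, 0.784, -0.0]
contact_force: [-0.5, -2.2, -0.4]
grip_width: 0.0299
grip_force: 70.3
```

Following the force freed the pin (now at 0.4955, -0.1833). I'll push on to home, which is at TCP z ≈ 0.087.

```bash
python3 -m inch '[[[0,0,0],[-0.05,0,0.3],0],[[0,0,0],[0,0,0.3],0],[[0,0,0],[0,0,0],0]]'
python3 -m inch '[[[0,0,0],[0,0,0.3],0],[[0,0,0],[0,0,0.2],0],[[0,0,0],[0,0,0],0]]'

```

```text
clock: 10.85
tool_pos: [0.4958, -0.1832, 0.0921]
tcp_rot: [-0.001, 0.621, 0.784, 0.0]
contact_force: [0.7, -0.4, 1.5]
grip_width: 0.0299
grip_force: 70.5
clock: 11.15
tool_pos: [0.4958, -0.1833, 0.0873]
tcp_rot: [-0.001, 0.62, 0.784, 0.0]
contact_force: [-0.4, -0.2, 4.0]
grip_width: 0.0297
grip_force: 70.9
```

```bash
python3 -m inch '[[[0,0,0],[0,0,0.15],0],[[0,0,0],[0,0,0.1],0],[[0,0,0],[0,0,0],0]]'
python3 -m inch '[[[0,0,0],[0,0,0.15],0],[[0,0,0],[0,0,0],0]]'
```

```text
clock: 11.45
tool_pos: [0.4959, -0.1834, 0.0867]
tcp_rot: [-0.0, 0.62, 0.784, 0.0]
contact_force: [-4.0, 2.2, 19.4]
grip_width: 0.0299
grip_force: 72.5
clock: 11.65
tool_pos: [0.4959, -0.1835, 0.0866]
tcp_rot: [0.0, 0.62, 0.784, 0.0]
contact_force: [-7.8, 2.8, 30.1]
grip_width: 0.0301
grip_force: 73.8
```

It seats hard at 0.0866, as expected. I'll unload, release, retract and look.

```bash
python3 -m inch '[[[0,0,0],[0,0,-0.2],0],[[0,0,0],[0,0,0],0],[[0,0,0],[0,0,0],8.5],[[0,0,0],[0,0,0],8.5],[[0,0,0],[0,0,0],8.5],[[0,0,0],[0,0,0],8.5],[[0,0,0],[0,0,0],8.5]]'
python3 -m inch '[[[0,0,0],[0,0,-2],8.5],[[0,0,0],[0,0,-4],8.5],[[0,0,0],[0,0,-4],8.5],[[0,0,0],[-4,0,0],8.5],[[0,0,0],[-4,0,0],8.5],[[0,0,0],[0,0,0],8.5],[[0,0,0],[0,0,0],8.5]]'
python3 - <<'E'
from h import *
a=env.grab_frame("scene")[:,:,::-1];w=env.grab_frame("wrist")[:,:,::-1]
cv2.imwrite("pics/end.png",np.hstack([cv2.resize(a[100:220,220:340],(480,480),interpolation=cv2.INTER_CUBIC)[:,:400],cv2.resize(w[40:240,220:420],(400,480))]))
b=cv2.absdiff(a,cv2.imread("pics/scene0.png"))[250:400,330:370].max();print(b)
E
```

```text
clock: 12.35
tool_pos: [0.4964, -0.1838, 0.0849]
tcp_rot: [-0.0, 0.62, 0.784, -0.0]
contact_force: [0.2, 0.4, -1.0]
grip_width: 0.0853
grip_force: 0.0
clock: 13.05
tool_pos: [0.5147, -0.2623, 0.1848]
tcp_rot: [-0.001, 0.621, 0.784, 0.0]
contact_force: [-0.2, 0.9, -0.2]
grip_width: 0.0851
grip_force: 0.0
61
```

View pics/end.png

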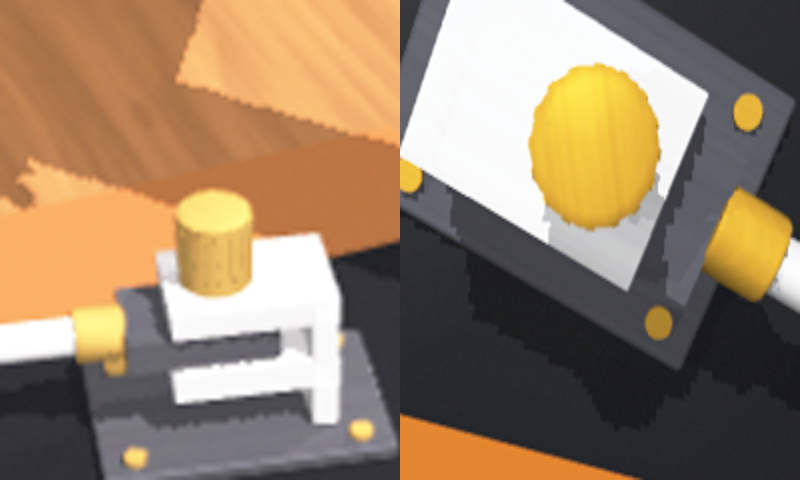

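The head sits flat and upright on the fork top (left crop 214,245), released, with the gripper clear. I'll hand in.

```bash
python3 -c "
from station import env
print(env.hand_in())"
```

```text
the job is handed in; nothing more can be done
None
```

The brass pin is seated fully home in the fork and released, the steel and white pins were left in the stand, and the job is handed in at about 13 s of the 42 s allowed; `hand_in` returned no verdict.

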